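# Lay the long lab clamp level across its rest

### The arm

A 7-joint arm with a two-finger parallel gripper is mounted at the origin on the work surface. World frame = base frame: x ahead of the robot, y to its left, z up, the work surface at z = 0. Lengths are in mm, angles in rad, forces in N, time in s.
With the tool pointing down it reaches from about 400 to 875 mm from the base axis. Payload 4.4 kg.
Tool frame: the origin (TCP) lies at the very end of the fingers, on their centre line; the grasp point (between the pads) lies 19 mm behind it; z points along the fingers, y is the line along which they close (so a half turn about z gives the same grasp; the last joint's range is limited). The gripper opens to 85 mm and grips with 20 to 120 N. Pads are 22 mm wide; open, the fingers measure 114 mm over their backs; the gripper's body (76 mm by 85 mm) begins 54 mm behind the grasp point. The pads swing forward as they close: fully open they stand 13 mm farther back than shut.
Start: joints at [1.052, 0.628, 0.038, 1.517, -0.027, 0.996, -0.02], TCP at [284.394, -584.498, 231.313] pointing down, gripper open.
Joint ranges: [-3.06, 3.06], [-0.37, 2.12], [-1.25, 1.32], [0.18, 2.47], [-1.1, 4.24], [0.23, 1.98], [-2.94, 2.94]. Speed limits (rad/s): [2.57, 2.57, 3.14, 3.14, 3.14, 3.14, 3.14].

### API

Orientations are given as [roll, pitch, yaw] about the fixed x, y, z axes, in that order (R = Rz(yaw) Ry(pitch) Rx(roll)).
In Python, from cell import monitor, viewer, workorder gives the robot as it stands.
- The arm moves only by the tool arm_command, never from a script. Its argument "series" is one flat list of numbers, 5 for each row, row after row: the opening in per cent of the stroke, from 0 (shut) to 100 (fully open), then the shift along the tool's x, y, z in cm, then the turn about the tool's z in degrees. In form: [claw, x, y, z, roll, claw, x, y, z, roll, ...]. A call has exactly 5 rows; each row is the pose to reach, as a shift and turn from the pose commanded when the call began, along the tool's axes at that moment; what a row does not reach only later rows make up. A row lasts 1/12 s, in which the tool goes at most 41.7 mm and 7.16 degrees, less where a joint would pass 70% of its speed; a pose out of reach is approached as far as the arm can. A call with a gripper value outside its range is refused whole. The fingers move at their own pace and stop on an object; the grip force is fixed at half the most. Time passes only in rows, so rows that repeat a pose let the fingers close, or fill a call up. It gives the time, the measured TCP pose, the force, the opening and the grip force at its end, in the units of the state.
- monitor.read_state(): the state, without advancing time (a new reading comes with each control period).
- viewer.get_image(name): name is "side" or "top"; returns (picture, depth): 480x640x3 uint8, red, green, blue; 480x640 float32, mm along the optical axis (not along the pixel's ray), 0 where there is no reading.
- viewer.camera_model(name): a dict with "mtx" (3x3 intrinsics, pixels), "dist_coeffs" ([k1, k2, p1, p2, k3] as OpenCV has them; the pictures are not rectified), "R" (3x3) and "t" (3): a world point X has camera coordinates R X + t. Camera axes: x right, y down, z forward; pixel columns grow to the right and rows downward; lengths in mm; the calibration is good to about 2 mm. A picture is of the moment at which its call begins. camera_model takes no time and is no camera call.
- workorder.finish_job(): hands the job in; it is judged then, once.
The state is a dict: "clock": time; "qpos": joint angles; "qd": joint speeds; "tau": joint torques, N m; "eef_pos": TCP position; "tool_rot": TCP orientation; "force": force on the tool from outside, world axes, zero at the start; "torque": the same for the moment, N m; "width": finger opening in mm; "gripper_force": force on a finger pad.
Only numpy, scipy, OpenCV 4.12 (cv2) and the standard library are available. Lean on these libraries where they do the work, as an engineer would, in place of code of your own. Each camera call takes 0.05 s, during which the arm holds its last target. There are 200 camera calls.

### The job

Put the long stand clamp away: pick it up by its bar near the balance point, which lies towards the heavy block, so that it stays level, and lay it across the wooden rest with the bar down in both notches and the block and the jaws clear outside the two uprights; either way round will do. Lower it in rather than dropping it, and leave the short clamp where it lies.

Things in the scene. Friction and masses are not known exactly. Their poses are not given: they have to be found in the camera images.
- clamp_mid (a point): Long loose steel clamp, 290 mm, 0.7 kg, lying level. This point: middle of its bar (190 long along x, 12 wide, 14 high), 20 mm above the bench, z up. +x end, 95 to 140 mm: heavy block 40 wide, 40 high, screw 18 higher. -x end, 95 to 150: light hub 40 high with two prongs, 52 over both. Bar clears the bench by 13 mm. Balances on the bar 42 mm from this point towards the block.
- rest_mid (a point): Wooden rest, fixed: base 200 x 84 mm, 8 thick, with two uprights 8 thick, 76 wide, 75 mm either side of its middle along x (142 free between). Each has an open-topped notch 36 wide, floor 50 and top 75 mm above the bench. This point: midway between the notches, 57 mm above the bench, where the middle of the bar comes to lie; x runs through both notches, z up.
- short_clamp_mid (a point): The short stand clamp, not to be moved: the same shape but only 180 mm long (bar 90 mm, block 35 mm long at its +x end). This point is the middle of its bar, 20 mm above the bench; x along the bar.
Not all that is in view belongs to the job. What is shaped like the part that bears rest_mid but yellow is not meant.

How it is judged (in metres and radians):
On the way:
1. the long clamp is lifted clear of the bench and level: the middle of its bar over 95 mm up, tilted less than 10 degrees, for 0.2 s (height (world z) of clamp_mid above 0.095 m and angle between clamp_mid's own z axis and vertical below 0.175 rad), for 0.2 s.
At the end, for the whole second after the job is handed in: The long clamp lies at rest in both notches of the rest, either way round: the middle of its bar within 18 mm along, 15 mm across and 6 mm in height of the rest's middle point, along the notches within 15 degrees and level within 10 degrees (x of clamp_mid in the frame of rest_mid between -0.018 and 0.018 m and y of clamp_mid in the frame of rest_mid between -0.015 and 0.015 m and z of clamp_mid in the frame of rest_mid between -0.006 and 0.006 m and angle between the x axis of clamp_mid and the x axis of rest_mid, either way round below 0.26 rad and angle between clamp_mid's own z axis and vertical below 0.175 rad and linear speed of clamp below 0.02 m/s); the robot touches nothing.
It fails at once if the long clamp tilts more than 20 degrees while it is off the bench (height (world z) of clamp_mid above 0.05 m and angle between clamp_mid's own z axis and vertical above 0.35 rad).
It fails at once if the long clamp is dropped or slammed onto the rest (over 100 N) (contact force between clamp and rest above 100 N).
It fails at once if the short clamp is moved more than 25 mm (distance of short_clamp_mid from where it was at the start of the episode above 0.025 m).
It also fails if it takes over 40 s, if anything falls off the work surface, if the arm or the gripper's body presses on something with over 40 N, if the wrist force passes 120 N, or if a joint passes its speed limit or range.

## Working session

There is one attempt and no reset: what is moved stays moved. The work goes in short steps, Python scripts to look and compute and a tool call to move; the robot and the scene stay as the last step left them, time stands still between calls to the robot, and variables do not carry over. Pictures are saved under pics/ and viewed, at most 10 in all, crops included, and the job is handed in when it is done.

Besides the shell and the picture viewer there is one more tool, called after "Call:" by a JSON object that holds its "fn" and its "kwargs", one argument or row to a line. arm_command: Moves the arm, as the interface text tells. Its arguments: {"type":"object","properties":{"series":{"type":"array","items":{"type":"number"}}},"required":["series"]}

```bash
mkdir -p pics; cat > h.py <<'E'
import numpy as np, cv2
from cell import monitor, viewer, workorder
def snap(name,tag):
    im,d=viewer.get_image(name); cv2.imwrite(f'pics/{tag}.png',im[:,:,::-1]); np.save(f'pics/{tag}.npy',d); return im,d
def world(name,d,px):
    m=viewer.camera_model(name); K=np.array(m['mtx'],float); R=np.array(m['R']); t=np.array(m['t']).ravel(); px=np.array(px,float).reshape(-1,2)
    u=cv2.undistortPoints(px[:,None],K,np.array(m['dist_coeffs'],float))[:,0]
    z=np.array([d[int(round(p[1])),int(round(p[0]))] for p in px])
    return (np.c_[u,np.ones(len(u))]*z[:,None]-t)@R
def project(name,X):
    m=viewer.camera_model(name); R=np.array(m['R'],float)
    return cv2.projectPoints(np.array(X,float).reshape(-1,3),cv2.Rodrigues(R)[0],np.array(m['t'],float),np.array(m['mtx'],float),np.array(m['dist_coeffs'],float))[0][:,0]
def wmap(name,d):
    v,u=np.mgrid[0:480,0:640]; m=viewer.camera_model(name); K=np.array(m['mtx'],float);R=np.array(m['R']); t=np.array(m['t']).ravel()
    p=cv2.undistortPoints(np.c_[u.ravel(),v.ravel()].astype(float)[:,None],K,np.array(m['dist_coeffs'],float))[:,0]
    return ((np.c_[p,np.ones(len(p))]*d.reshape(-1,1)-t)@R).reshape(480,640,3)
E
python3 - <<'E'
from h import *
snap('top','t0'); snap('side','s0')
for n in('top','side'):
    m=viewer.camera_model(n); R=np.array(m['R']); print(n,(-R.T@np.array(m['t']).ravel()).round(),R[2].round(2))
print(monitor.read_state())
E
```

```text
top [246.  12. 930.] [ 0.14 -0.01 -0.99]
side [316. 742. 723.] [ 0.06 -0.76 -0.65]
{'clock': 0.1, 'qpos': array([ 1.05222586,  0.62926597,  0.03844128,  1.51824919, -0.02698558,
        0.9962823 , -0.01998463]), 'qd': array([-1.46820978e-03, -2.19669278e-03, -8.74127691e-05, -1.67496398e-03,
        7.34222191e-04, -1.63314772e-04,  1.55000737e-03]), 'tau': array([ 3.31148214e-03, -5.64537942e+01,  1.23062510e+00, -1.93975031e+01,
        1.13335319e-02,  5.39058834e-03,  2.30473023e-05]), 'eef_pos': array([ 284.1356226 , -584.00236026,  230.4789996 ]), 'tool_rot': array([-3.13990596e+00,  2.71056369e-05,  4.52796947e-01]), 'force': array([ 1.00209899,  0.61262083, -0.0712511 ]), 'torque': array([0.0109297 , 0.00536362, 0.0180757 ]), 'gripper_force': 0.0, 'width': 85.77480403828046}
```

View pics/t0.png

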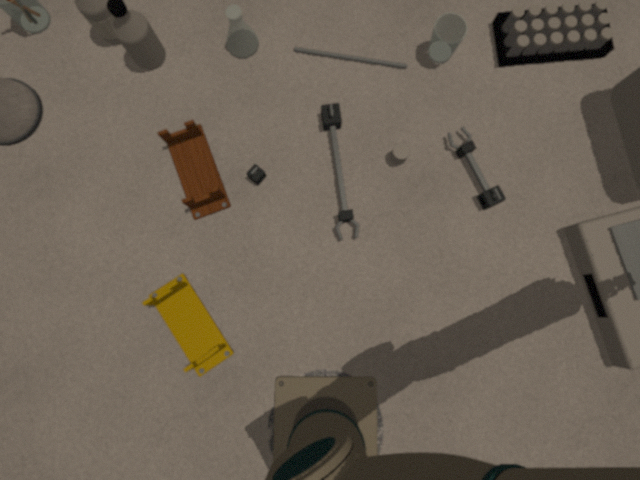

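View pics/s0.png

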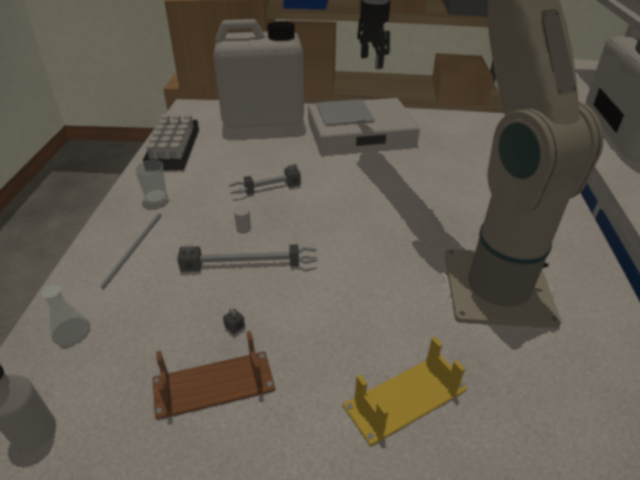

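Candidates in the top view: the long clamp is at (338,165), with its block at (331,116) and jaws at (345,228). The short clamp is at (478,172) and the plain glass or steel rod at (350,57). The brown rest is at (197,172) and the yellow decoy at (190,325). I choose the long clamp at (338,165) and the brown rest.

```bash
python3 - <<'E'
from h import *
d=np.load('pics/t0.npy'); im=cv2.imread('pics/t0.png')
cv2.imwrite('pics/c0.png',cv2.resize(im[90:250,140:380],None,fx=3.3,fy=3.3,interpolation=cv2.INTER_CUBIC))
W=wmap('top',d)
print('bench z',W[240:260,250:280,2].mean())
print(world('top',d,[(331,116),(335,140),(338,165),(341,195),(345,215),(195,170),(187,140),(205,195)]).round(1))
# bar: fit
sub=W[128:208,325:352].reshape(-1,3); s=sub[(sub[:,2]>17)&(sub[:,2]<36)]
c=s[:,:2].mean(0); v=np.linalg.svd(s[:,:2]-c)[2][0]; p=(s[:,:2]-c)@v; print('bar',c,v,p.min(),p.max(),np.median(s[:,2]),len(s))
# whole clamp along that axis
sub=W[95:245,315:365].reshape(-1,3); s=sub[sub[:,2]>10]; p=(s[:,:2]-c)@v; print('all',p.min(),p.max()); 
h=s[s[:,2]>30]; ph=np.sort((h[:,:2]-c)@v); hist=np.histogram(ph,bins=np.arange(-170,171,10)); print(hist[0],s[:,2].max())
# rest
sub=W[110:225,150:240].reshape(-1,3)
b=sub[(sub[:,2]>4)&(sub[:,2]<14)]; r=cv2.minAreaRect(b[:,:2].astype(np.float32)); print('base',r)
u=sub[(sub[:,2]>62)&(sub[:,2]<90)]; print(len(u)); k=cv2.kmeans(u[:,:2].astype(np.float32),4,None,(3,50,.1),5,cv2.KMEANS_PP_CENTERS); print(k[2],np.bincount(k[1].ravel()),np.median(u[:,2]))
E
```

```text
bench z 3.4498441165239138
[[637.4  -5.1  52.9]
 [596.6 -14.6  23. ]
 [539.6 -21.   27.4]
 [474.7 -27.5  25.9]
 [429.2 -35.3  38.5]
 [533.1 288.4   3. ]
 [597.5 306.1  11.4]
 [466.2 251.8  49.3]]
bar [534.9337778  -21.12359967] [-0.98969441 -0.14319561] -89.34442056699346 87.5249606570839 25.23958711919068 472
all -139.37701619652282 280.90597114362777
[ 0  0  0 55 79 94 90 72  0  0  0  0  0  0  0  0  0  0  0  0  0  1  0  0
  0  0 33 67 45  0  0  0  0  0] 930.3453452785728
base ((545.6202392578125, 315.0640869140625), (251.30982971191406, 148.33523559570312), 17.60222053527832)
243
[[609.15533 283.65768]
 [470.64716 229.03755]
 [588.45496 335.53928]
 [450.11502 280.4474 ]] [60 56 67 60] 72.80817194634052
```

View pics/c0.png

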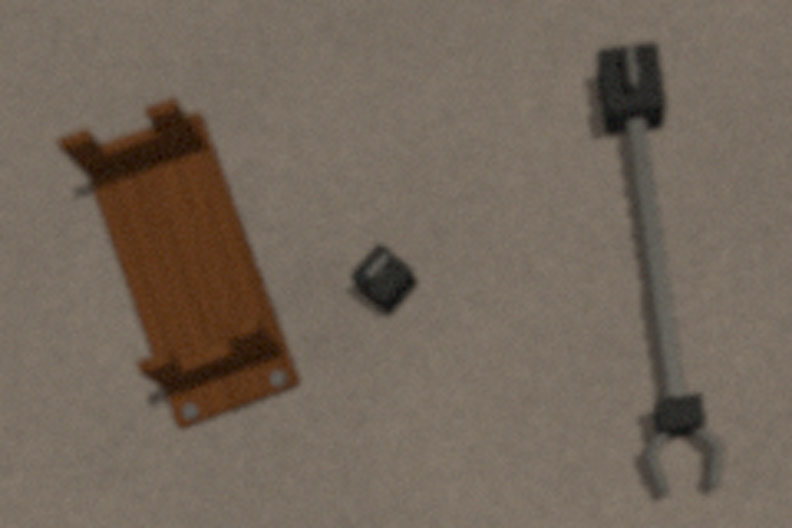

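The crop shows the brown rest, with notched uprights at about (130,140) and (215,360), and the long clamp with its block at (632,85) and jaws at (680,460). The measurements fit the given sizes:
- **Clamp:** mid at about (535,-21), bar pointing 8.2° towards the block.
- **Grip point:** about (576,-15).
- **Rest:** mid at about (530,282), axis 21.6°, uprights 149 mm apart.

I set out by moving inward first, away from the canister.

Call:
{"fn": "arm_command", "kwargs": {
  "series": [100,10.4,-17.6,0,17.7,100,10.4,-17.6,0,17.7,100,10.4,-17.6,0,17.7,100,10.4,-17.6,0,17.7,100,10.4,-17.6,0,17.7]
}}

```text
clock: 0.52
eef_pos: [300.6, -377.8, 230.9]
tool_rot: [-3.14, 0.0, 0.144]
force: [0.2, 0.4, -0.3]
width: 85.2
gripper_force: 0.0
```

```bash
cat >> h.py <<'E'
def delta(tx,ty,tz,yawdeg):
    s=monitor.read_state(); p=s['eef_pos']; y=s['tool_rot'][2]; d=np.array([tx,ty,tz])-p
    print('t %.2f'%s['clock'],p.round(1),s['tool_rot'].round(3),'w',round(s['width'],1),'| x %.2f y %.2f z %.2f cm turn %.2f'%((d[0]*np.cos(y)+d[1]*np.sin(y))/10,(d[0]*np.sin(y)-d[1]*np.cos(y))/10,-d[2]/10,np.degrees(y)-yawdeg),'q',s['qpos'].round(2))
E
python3 -c "
from h import *
delta(576,-15,200,8.2)"
```

```text
t 0.52 [ 300.6 -377.8  230.9] [-3.14   0.     0.144] w 85.2 | x 32.46 y -31.95 z 3.09 cm turn 0.05 q [ 0.75  0.4   0.12  1.97 -0.07  0.78 -0.52]
```

Call:
{"fn": "arm_command", "kwargs": {
  "series": [100,14.5,-14.3,0,0,100,14.5,-14.3,0,0,100,14.5,-14.3,0,0,100,14.5,-14.3,0,0,100,14.5,-14.3,0,0]
}}

```text
clock: 0.93
eef_pos: [425.1, -215.8, 231.3]
tool_rot: [-3.141, -0.0, 0.145]
force: [0.6, -1.4, 0.0]
width: 85.2
gripper_force: 0.0
```

Call:
{"fn": "arm_command", "kwargs": {
  "series": [100,14.5,-14.3,0,0,100,14.5,-14.3,0,0,100,14.5,-14.3,0,0,100,14.5,-14.3,0,0,100,14.5,-14.3,0,0]
}}

```text
clock: 1.35
eef_pos: [548.0, -53.3, 231.1]
tool_rot: [-3.141, -0.0, 0.145]
force: [1.3, -0.8, -0.7]
width: 85.6
gripper_force: 0.0
```

```bash
python3 -c "
from h import *
delta(576,-15,120,8.2)"
```

```text
t 1.35 [548.  -53.3 231.1] [-3.141 -0.     0.145] w 85.6 | x 3.32 y -3.38 z 11.11 cm turn 0.13 q [-0.    0.49  0.07  1.8  -0.04  0.86 -1.34]
```

Call:
{"fn": "arm_command", "kwargs": {
  "series": [100,3.3,-3.4,0,0,100,3.3,-3.4,3,0,100,3.3,-3.4,7,0,100,3.3,-3.4,11,0,100,3.3,-3.4,11,0]
}}

```text
clock: 1.77
eef_pos: [568.7, -17.1, 113.9]
tool_rot: [-3.139, 0.015, 0.145]
force: [-1.5, -0.3, -0.3]
width: 85.5
gripper_force: 0.0
```

```bash
python3 - <<'E'
from h import *
im,d=snap('side','s1')
delta(576,-15,5,8.2)
p=monitor.read_state()['eef_pos']
pts=np.r_[project('side',[p]),project('side',[[576,-15,20],[535,-21,20],[627,-8,27],[441,-35,27]])]
print(pts)
x,y=project('side',[[560,-15,60]])[0].astype(int)
c=im[y-100:y+80,x-110:x+130][:,:,::-1].copy()
cv2.imwrite('pics/c1.png',cv2.resize(c,None,fx=3.2,fy=3.2,interpolation=cv2.INTER_CUBIC)); print(x-110,y-100)
E
```

```text
t 1.82 [571.  -17.5 117.6] [-3.14   0.01   0.144] w 85.4 | x 0.53 y -0.18 z 11.26 cm turn 0.06 q [-0.05  0.67  0.05  1.84 -0.06  0.65 -1.39]
[[222.7775211  221.17406177]
 [225.77588869 257.95314204]
 [245.24128463 257.24587525]
 [201.11523959 256.23985742]
 [289.66358362 253.09673197]]
121 144
```

View pics/c1.png

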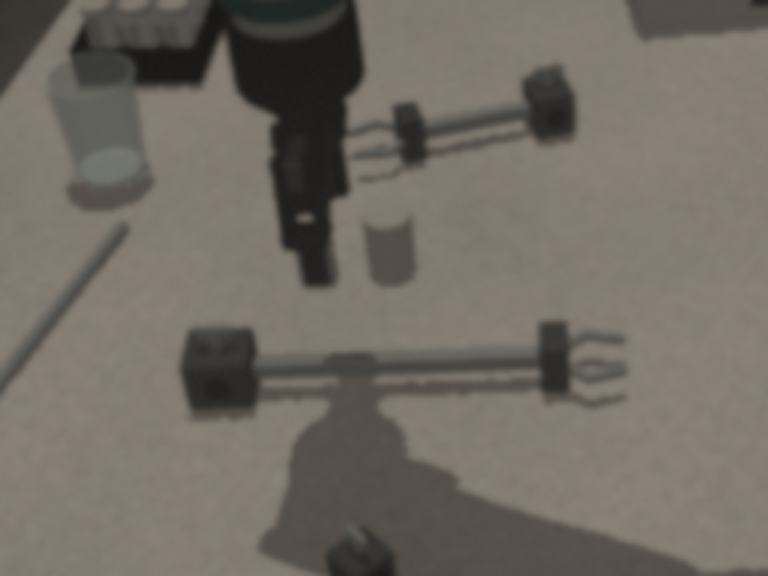

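The crop shows the fingers at (315,285) over the bar. The block's inner edge is at (255,365) and the hub's at (540,355), both where the projection puts them. A white cylinder stands behind at (388,245), so I go down with the gripper half open.

Call:
{"fn": "arm_command", "kwargs": {
  "series": [50,0.5,-0.2,0,0,50,0.5,-0.2,0,0,50,0.5,-0.2,2,0,50,0.5,-0.2,4,0,50,0.5,-0.2,5,0]
}}

```text
clock: 2.23
eef_pos: [580.8, -15.0, 72.6]
tool_rot: [3.141, -0.003, 0.144]
force: [-1.1, 0.4, 0.0]
width: 42.6
gripper_force: 0.0
```

```bash
python3 -c "
from h import *
print(world('top',np.load('pics/t0.npy'),[(398,153)]))
delta(576,-15,5,8.2)"
```

```text
[[ 561.29499808 -146.13192347   43.97447674]]
t 2.23 [580.8 -15.   72.6] [ 3.141e+00 -3.000e-03  1.440e-01] w 42.6 | x -0.47 y -0.07 z 6.76 cm turn 0.04 q [-0.05  0.74  0.05  1.85 -0.06  0.55 -1.39]
```

Call:
{"fn": "arm_command", "kwargs": {
  "series": [50,-0.4,0,1.5,0,50,-0.4,0,3,0,50,-0.4,0,4.5,0,50,-0.4,0,6,0,50,-0.4,0,6.5,0]
}}

```text
clock: 2.65
eef_pos: [576.0, -15.6, 6.5]
tool_rot: [-3.142, -0.001, 0.144]
force: [-0.7, 0.1, -0.5]
width: 42.7
gripper_force: 0.0
```

Call:
{"fn": "arm_command", "kwargs": {
  "series": [50,0,0,0,0,50,0,0,0,0,0,0,0,0,0,0,0,0,0,0,0,0,0,0,0]
}}

```text
clock: 3.07
eef_pos: [576.6, -16.7, 7.8]
tool_rot: [3.14, -0.003, 0.143]
force: [0.3, -2.3, 5.4]
width: 10.5
gripper_force: 60.0
```

Call:
{"fn": "arm_command", "kwargs": {
  "series": [0,0,0,0,0,0,0,0,0,0,0,0,0,0,0,0,0,0,0,0,0,0,0,0,0]
}}

```text
clock: 3.48
eef_pos: [576.6, -16.7, 7.8]
tool_rot: [3.14, -0.003, 0.143]
force: [0.2, -1.4, 5.9]
width: 10.7
gripper_force: 60.1
```

Call:
{"fn": "arm_command", "kwargs": {
  "series": [0,0,0,-0.3,0,0,0,0,-0.8,0,0,0,0,-1.5,0,0,0,0,-2,0,0,0,0,-2,0]
}}

```text
clock: 3.9
eef_pos: [576.0, -15.5, 27.4]
tool_rot: [3.141, -0.002, 0.144]
force: [0.0, -0.6, -7.4]
width: 11.1
gripper_force: 58.8
```

```bash
python3 - <<'E'
from h import *
im,d=snap('side','s2')
s=monitor.read_state(); print(s['force'],s['torque'],s['width'],s['eef_pos'])
cv2.imwrite('pics/c2.png',cv2.resize(im[144:324,121:361][:,:,::-1],None,fx=3.2,fy=3.2,interpolation=cv2.INTER_CUBIC))
E
```

```text
[ 0.88085317  0.23685294 -7.01742566] [0.02407224 0.00873556 0.02255663] 10.424821033419766 [575.87995822 -15.46680005  26.93755866]
```

View pics/c2.png

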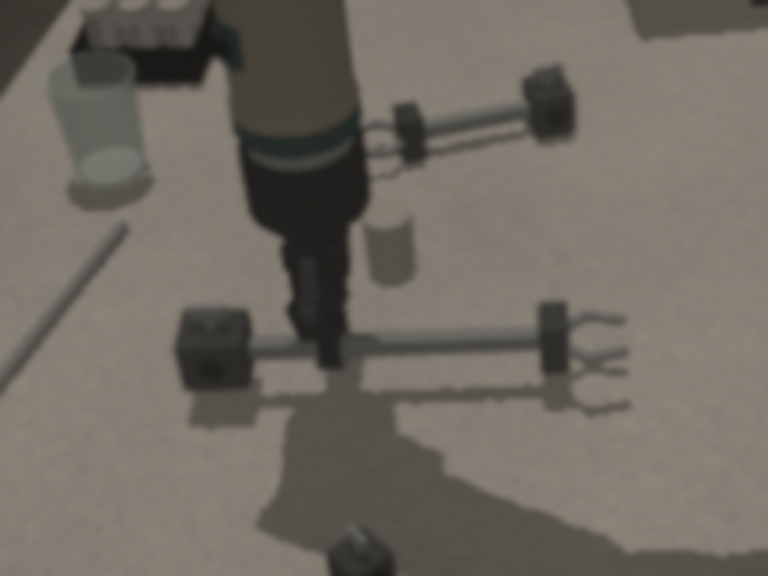

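The crop shows the clamp held level just off the bench: block at (215,350), finger at (330,350), hub at (553,340). That puts the grip about 42 mm from the bar's middle. The force is 7 N with almost no moment.

Call:
{"fn": "arm_command", "kwargs": {
  "series": [0,0,0,-2,0,0,0,0,-4.5,0,0,0,0,-7,0,0,0,0,-9.5,0,0,0,0,-11.3,0]
}}

```text
clock: 4.37
eef_pos: [575.6, -15.6, 141.1]
tool_rot: [3.141, -0.001, 0.144]
force: [-0.3, 0.3, -6.7]
width: 10.6
gripper_force: 59.8
```

Call:
{"fn": "arm_command", "kwargs": {
  "series": [0,0,0,0,-2,0,0,-1.5,0,-5,0,0,-4,0,-8,0,0,-6.5,0,-11,0,0,-9,0,-13.4]
}}

```text
clock: 4.78
eef_pos: [561.3, 74.6, 138.6]
tool_rot: [-3.141, 0.002, 0.38]
force: [0.5, 1.4, -7.3]
width: 10.2
gripper_force: 59.7
```

```bash
python3 -c "
from h import *
delta(569,298,140,21.6)"
```

```text
t 4.78 [561.3  74.6 138.6] [-3.141e+00  2.000e-03  3.800e-01] w 10.2 | x 9.01 y -20.46 z -0.14 cm turn 0.19 q [-0.18  0.63  0.    1.84 -0.    0.67 -1.37]
```

Call:
{"fn": "arm_command", "kwargs": {
  "series": [0,1,-2.3,0,0,0,2,-4.6,0,0,0,3,-6.9,0,0,0,4,-9.2,0,0,0,5,-11.5,0,0]
}}

```text
clock: 5.2
eef_pos: [565.3, 200.2, 138.4]
tool_rot: [-3.141, 0.002, 0.379]
force: [-0.4, 0.9, -7.0]
width: 10.3
gripper_force: 59.7
```

Call:
{"fn": "arm_command", "kwargs": {
  "series": [0,1,-2.3,0,0,0,2,-4.6,0,0,0,3,-6.9,0,0,0,3.8,-8.6,0,0,0,3.8,-8.6,0,0]
}}

```text
clock: 5.62
eef_pos: [567.8, 300.4, 138.2]
tool_rot: [-3.136, -0.0, 0.385]
force: [-1.0, 1.3, -6.7]
width: 10.6
gripper_force: 59.8
```

Call:
{"fn": "arm_command", "kwargs": {
  "series": [0,0,0,0,0,0,0,0,0,0,0,0,0,0,0,0,0,0,0,0,0,0,0,0,0]
}}

```text
clock: 6.03
eef_pos: [570.3, 291.6, 139.3]
tool_rot: [3.141, 0.0, 0.376]
force: [-0.4, 0.4, -7.2]
width: 10.8
gripper_force: 59.8
```

```bash
python3 - <<'E'
from h import *
im,d=snap('side','s3'); im2,d2=snap('top','t3')
delta(569,298,90,21.6); s=monitor.read_state(); print(s['force'],s['torque'])
a=project('side',[[530,282,57]])[0].astype(int); b=project('top',[[530,282,57]])[0].astype(int); print(a,b)
f=lambda i,c:cv2.resize(i[max(0,c[1]-120):c[1]+80,max(0,c[0]-100):c[0]+100][:,:,::-1],(400,400),interpolation=cv2.INTER_CUBIC)
cv2.imwrite('pics/c3.png',np.hstack([f(im,a),f(im2,b)]))
# bar in top depth: z 120..170 strip along expected bar
W=wmap('top',d2)[60:260,120:260].reshape(-1,3); s=W[(W[:,2]>145)&(W[:,2]<190)]
q=s[:,:2]-[530,282]; e=np.array([np.cos(np.radians(21.6)),np.sin(np.radians(21.6))]); l=q@e; m=q@[-e[1],e[0]]
for lo in range(-150,150,20):
    k=(l>lo)&(l<lo+20)&(abs(m)<45); 
    if k.sum()>3: print(lo,k.sum(),m[k].mean().round(1),s[k,2].mean().round(1))
k=abs(m)<45; print(l[k].min(),l[k].max())
E
```

```text
t 6.13 [570.3 292.1 139.4] [3.141 0.    0.377] w 10.9 | x 0.09 y -0.60 z 4.94 cm turn -0.01 q [-0.54  0.72  0.03  1.63 -0.03  0.79 -1.69]
[ 0.4062792  -0.23930854 -8.38381588] [-0.04346244  0.00798746 -0.01710492]
[209 364] [190 163]
-150 104 -3.8 154.0
-130 207 -4.1 159.3
-110 155 -5.4 168.7
-90 81 -4.3 156.9
-70 83 -4.6 156.5
-50 80 -4.5 156.5
-30 79 -4.7 156.6
-10 78 -4.7 156.4
10 181 -6.7 166.6
30 218 -2.4 169.2
50 14 1.1 160.9
110 25 -22.7 162.4
130 22 -21.5 164.1
-153.20301734354368 138.61079603865113
```

View pics/c3.png

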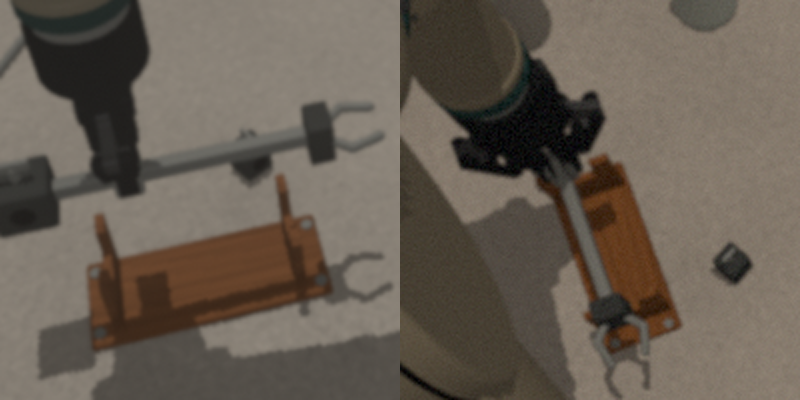

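The picture shows the clamp level over the rest, with the bar between both uprights, block at (25,195) and hub at (320,130) outside them (side half). In the top half the bar runs from (570,190) to (605,300), about 5 mm off across. I correct that and lower.

Call:
{"fn": "arm_command", "kwargs": {
  "series": [0,0.1,-0.5,1,0,0,0.1,-0.5,2.5,0,0,0.1,-0.5,4,0,0,0.1,-0.5,5.5,0,0,0.1,-0.5,6.2,0]
}}

```text
clock: 6.55
eef_pos: [567.7, 297.6, 74.7]
tool_rot: [3.142, 0.004, 0.378]
force: [-1.1, -1.3, -8.0]
width: 10.8
gripper_force: 59.6
```

Call:
{"fn": "arm_command", "kwargs": {
  "series": [0,0,0,0,0,0,0,0,0.4,0,0,0,0,0.8,0,0,0,0,1.2,0,0,0,0,1.5,0]
}}

```text
clock: 6.97
eef_pos: [569.5, 297.9, 62.5]
tool_rot: [-3.141, -0.001, 0.378]
force: [-0.5, 0.6, -7.2]
width: 10.6
gripper_force: 59.8
```

```bash
python3 - <<'E'
from h import *
delta(569,298,44,21.6)
im2,d2=snap('top','t4')
W=wmap('top',d2)[60:260,120:260].reshape(-1,3); s=W[(W[:,2]>55)&(W[:,2]<110)]
q=s[:,:2]-[530,282]; e=np.array([np.cos(np.radians(21.6)),np.sin(np.radians(21.6))]); l=q@e; m=q@[-e[1],e[0]]
for lo in range(-130,10,20):
    k=(l>lo)&(l<lo+20)&(abs(m)<12); print(lo,k.sum(),m[k].mean().round(1),s[k,2].mean().round(1))
E
```

```text
t 6.97 [569.5 297.9  62.5] [-3.141e+00 -1.000e-03  3.780e-01] w 10.6 | x -0.05 y -0.02 z 1.85 cm turn 0.04 q [-0.54  0.82  0.03  1.67 -0.03  0.65 -1.69]
-130 91 0.1 81.0
-110 106 -0.7 93.1
-90 67 1.6 80.1
-70 69 1.4 79.8
-50 63 1.4 79.7
-30 67 1.3 79.1
-10 70 1.3 79.4
```

Call:
{"fn": "arm_command", "kwargs": {
  "series": [0,0,0,0.3,0,0,0,0,0.6,0,0,0,0,0.9,0,0,0,0,1.1,0,0,0,0,1.2,0]
}}

```text
clock: 7.43
eef_pos: [569.1, 297.7, 49.9]
tool_rot: [3.142, 0.0, 0.378]
force: [0.2, 0.1, -6.6]
width: 10.4
gripper_force: 59.8
```

Call:
{"fn": "arm_command", "kwargs": {
  "series": [0,0,0,0.1,0,0,0,0,0.1,0,0,0,0,0.2,0,0,0,0,0.2,0,0,0,0,0.3,0]
}}

```text
clock: 7.85
eef_pos: [569.5, 297.9, 47.6]
tool_rot: [-3.142, -0.001, 0.378]
force: [0.4, 0.0, -7.4]
width: 10.3
gripper_force: 59.8
```

Call:
{"fn": "arm_command", "kwargs": {
  "series": [0,0,0,0.1,0,0,0,0,0.1,0,0,0,0,0.15,0,0,0,0,0.2,0,0,0,0,0.2,0]
}}

```text
clock: 8.27
eef_pos: [569.2, 297.7, 45.2]
tool_rot: [3.142, 0.0, 0.378]
force: [-0.7, 0.0, -7.4]
width: 10.1
gripper_force: 59.8
```

Call:
{"fn": "arm_command", "kwargs": {
  "series": [0,0,0,0.1,0,0,0,0,0.1,0,0,0,0,0.15,0,0,0,0,0.15,0,0,0,0,0.15,0]
}}

```text
clock: 8.68
eef_pos: [569.3, 297.8, 44.8]
tool_rot: [-3.142, -0.0, 0.378]
force: [-3.1, -2.3, 6.3]
width: 10.7
gripper_force: 61.4
```

Contact shows as the force going from -7 to +6 N. I release and back out.

Call:
{"fn": "arm_command", "kwargs": {
  "series": [10,0,0,0,0,20,0,0,0,0,40,0,0,0,0,50,0,0,0,0,50,0,0,0,0]
}}

```text
clock: 9.1
eef_pos: [569.9, 298.0, 43.9]
tool_rot: [-3.141, -0.001, 0.378]
force: [0.6, 0.0, 0.1]
width: 43.2
gripper_force: 0.0
```

Call:
{"fn": "arm_command", "kwargs": {
  "series": [50,0,0,0,0,50,0,0,-1,0,50,0,0,-3,0,50,0,0,-5,0,50,0,0,-7,0]
}}

```text
clock: 9.52
eef_pos: [569.3, 297.8, 115.1]
tool_rot: [-3.142, -0.0, 0.378]
force: [0.6, -0.1, -0.5]
width: 43.1
gripper_force: 0.0
```

Call:
{"fn": "arm_command", "kwargs": {
  "series": [50,0,0,-2.5,0,50,0,0,-5,0,50,0,0,-7.5,0,50,0,0,-9,0,50,0,0,-9,0]
}}

```text
clock: 9.93
eef_pos: [571.6, 298.9, 208.7]
tool_rot: [-3.14, -0.008, 0.377]
force: [0.8, 0.8, 1.0]
width: 43.1
gripper_force: 0.0
```

```bash
python3 - <<'E'
from h import *
im,d=snap('side','s5'); im2,d2=snap('top','t5')
s=monitor.read_state(); print(s['clock'],s['eef_pos'],s['force'],s['qd'].round(3))
a=[209,364];b=[190,163]
f=lambda i,c:cv2.resize(i[max(0,c[1]-120):c[1]+80,max(0,c[0]-100):c[0]+100][:,:,::-1],(400,400),interpolation=cv2.INTER_CUBIC)
cv2.imwrite('pics/c5.png',np.hstack([f(im,a),f(im2,b)]))
W=wmap('top',d2)[60:260,120:260].reshape(-1,3); s=W[(W[:,2]>45)&(W[:,2]<95)]
q=s[:,:2]-[530,282]; e=np.array([np.cos(np.radians(21.6)),np.sin(np.radians(21.6))]); l=q@e; m=q@[-e[1],e[0]]
for lo in range(-150,150,20):
    k=(l>lo)&(l<lo+20)&(abs(m)<14)
    if k.sum(): print(lo,k.sum(),m[k].mean().round(1),s[k,2].mean().round(1))
E
```

```text
10.0333 [569.44850601 297.84748696 204.66286152] [ 0.05663019  0.29994512 -0.06901044] [-0.     0.032 -0.002  0.027 -0.002 -0.003  0.001]
-150 10 -12.2 58.8
-130 97 -0.5 64.8
-110 121 -0.9 73.8
-90 93 -0.2 57.7
-70 65 1.2 61.4
-50 66 1.6 61.6
-30 63 1.4 61.6
-10 65 1.3 61.7
10 60 1.4 61.8
30 64 1.2 61.4
50 61 1.1 61.8
70 93 0.2 57.1
90 178 -0.2 68.8
110 46 0.1 75.6
130 11 -6.7 76.1
```

View pics/c5.png

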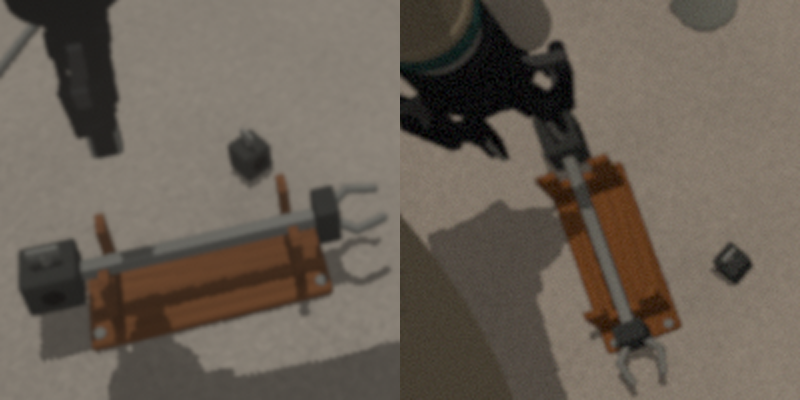

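The picture shows the bar level in both notches, with block (50,275) and hub (325,215) outside the uprights and the gripper clear. I hand it in.

```bash
python3 -c "
from h import *
print(workorder.finish_job())"
```

```text
the job is handed in; nothing more can be done
None
```

The long clamp lies level in both notches of the brown rest, with its block and jaws outside the uprights; the short clamp was not touched, and the job was handed in at about 10 s with no verdict returned.

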